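# Kickstand down, hold the encoder frame upright

## Robot

A 6-joint arm with a two-finger parallel gripper is mounted at the origin on the work surface. World frame = base frame: x ahead of the robot, y to its left, z up, the work surface at z = 0. Lengths are in m, angles in rad, forces in N, time in s.
With the tool pointing down it reaches from about 0.35 to 0.85 m from the base axis. Payload 8.1 kg.
Tool frame: the origin (TCP) lies between the finger pads; the fingertips stand robot.tip_extent ahead of it and the grasp point (between the pads) is the TCP (robot.tip_extent is the distance from the TCP to the fingertips, in m); z points along the fingers, y is the direction in which the jaws open and shut (so a half turn about z gives the same grasp; the last joint's range is limited). The gripper opens to 85 mm and grips with 20 to 120 N. Pads are 22 mm wide; open, the fingers measure 114 mm over their backs; the gripper's body (76 mm by 85 mm) begins 54 mm behind the grasp point. The pads swing forward as they close: fully open they stand 13 mm farther back than shut.
Start: joints at [1.106, 0.13, 1.488, -0, 1.523, -0.085], TCP at [0.222, 0.557, 0.25] pointing down, gripper open.
Joint ranges: [-2.96, 2.96], [-0.89, 2.26], [0.02, 2.5], [-1.34, 4.48], [0, 2.73], [-2.66, 2.66]. Speed limits (rad/s): [2.39, 2.39, 2.79, 3.14, 3.14, 3.14].

## Interface

Orientations are given as [roll, pitch, yaw] about the fixed x, y, z axes, in that order (R = Rz(yaw) Ry(pitch) Rx(roll)).
In Python, from rig import robot gives the robot as it stands.
- The arm moves only by the shell command python3 -m jog 'ROWS' [FORCE]. ROWS is JSON, a list that holds one entry, the list of rows, each a list of 7 numbers: the shift along the tool's x, y, z in units of 60 mm (1.0 is 60 mm), then the turn, a rotation vector about the tool's x, y, z in units of 10 degrees (1.0 is 10 degrees), then the gripper command: -1 is shut, 1 is fully open, values between are in proportion. A call has 1 to 8 rows; each row shifts and turns the commanded pose from where the row before left it, along the tool's axes as they then stand; what a row does not reach is not made up. A row lasts 1/8 s, in which the tool goes at most 62.5 mm and 10.7 degrees, less where a joint would pass 70% of its speed; a pose out of reach is approached as far as the arm can. A call is refused whole if a number of a shift passes 1 or a number of a turn 1, either way. A call with a gripper value outside its range is refused whole. The fingers move at their own pace and stop on an object; FORCE is the grip in N (left out, the last holds). Time passes only in rows, so rows that do not move let the fingers close. It gives the time, the measured TCP pose, the force and the opening at its end, in the units of the state.
- robot.sense(): the state, without advancing time (a new reading comes with each control period).
- robot.read_camera(name): name is "side" or "top" or "wrist"; returns the picture (420x560x3 uint8, blue, green, red); there is no depth.
- robot.camera_info(name): a dict with "mtx" (3x3 intrinsics, pixels), "R" (3x3) and "t" (3): a world point X has camera coordinates R X + t; the wrist camera has in their place "T_tool_cam" (4x4, takes a point from camera to tool coordinates, whose origin is the TCP and whose axes are the flange's). Camera axes: x right, y down, z forward; pixel columns grow to the right and rows downward; lengths in m; the calibration is good to about 2 mm. The wrist camera is an equidistant fisheye: a pixel r from the principal point sees the ray r / f radians off the axis. A picture is of the moment at which its call begins: read the wrist's pose just before it. camera_info takes no time and is no camera call.
- robot.close_job(): hands the job in, once; it reports no verdict.
The state is a dict: "clock": time; "joints": joint angles; "qvel": joint speeds; "joint_torque": joint torques, N m; "tcp_pos": TCP position; "ee_rot": TCP orientation; "force": force on the tool from outside, world axes, zero at the start; "torque": the same for the moment, N m; "grip_width": finger opening in m.
Only numpy, scipy, OpenCV 4.12 (cv2) and the standard library are available. Lean on these libraries where they do the work, as an engineer would, in place of code of your own. Each camera call takes 0.05 s, during which the arm holds its last target.

## Task

The encoder frame on the optics bench is leaning back on its rests with its kickstand folded up: while it still leans there, flip the red-footed kickstand forward over centre until it is fully down on its stop. Then grip the frame by the blue bar at its top, bring it upright without letting it drop forward onto the kickstand, and finish while still gripping the bar and holding the frame upright and still, clear of the kickstand, against tipping. Leave the other loose things on the bench where they are.

Things in the scene. Friction and masses are not known exactly. Their poses are not given: they have to be found in the camera images.
- stand: Fixed aluminium base plate, 210 (its x) by 270 (its y) by 10 mm, flat on the bench; origin at the centre of its underside. Its -x side is the front, towards the robot (yaw up to 0.4 rad either way). The frame's hinge axis runs along its y, 39 mm above the origin. Two 70 mm high rest posts with rubber pads stand at x = 50, y = +-79 mm.
- frame (a joint): Lean of the aluminium frame about its foot hinge, rad: 0 = upright, positive = back (stand +x). Starts at its stop, 0.45, on the rests. Free hinge, no spring; 0.9 kg hanging forward: beyond about 0.15 it falls back onto the rests (2 N at the bar lifts it), at 0 it tips forward (0.5 to 1 N at the bar holds it). The lowered kickstand lands on the plate at about -0.12; without it, falls to -0.5.
- kickstand (a joint): Angle of the leg about its pivot, rad: 0 = folded up on its stop (points up, 0.15 rad behind the frame's line), grows as it swings forward (stand -x) over the top and down; 2.75 = fully down on its stop, foot forward. Free, light (80 g), lightly damped: falls back to 0 until past vertical (about 0.6 with the frame on its rests), then falls by itself to 2.75 in 1 to 1.5 s and stays.
- kick_foot (a point): Centre of the red foot at the leg's end: a cylinder 20 mm in diameter, 28 mm long, along the stand's y, 130 mm from the pivot; the leg is a bar 10 by 12 mm. At the start it is the highest and rearmost part of the leg, 0.24 m above the bench, and can be pushed forward from behind (its stand +x side), following its arc about the pivot.
- kick_pivot (a point): Pivot of the kickstand: on the frame 100 mm above the hinge axis, at stand y = +115 mm (29 mm outside the left upright). Pivot axis along the stand's y.
- grip_bar: Blue round bar across the top of the frame, between the uprights: 16 mm in diameter, 144 mm long, along the stand's y, a sleeve free to turn on its own axis; origin at its middle. The uprights are 12 by 14 mm at stand y = +-79 mm and end 8 mm above its axis; midway between, 100 mm above the hinge, sits a steel hub (dia. 52 mm) with a black encoder disc (dia. 68 mm) on its front.
- bar_mid (a point): Middle of the blue bar, on its axis: 200 mm from the hinge axis, about 0.22 m above the bench at the start and 0.239 m when upright. From above it can be gripped across (fingers closing along the stand's x); there are 55 mm free below the bar before the hub. The bar turns freely as the frame swings, so the gripper need not tilt.
- cup: White paper-coloured cup, 76 mm across the rim, 95 mm high; bystander. Origin under its centre.
- lens: Black camera lens standing on end, 68 mm in diameter, 88 mm high; bystander. Origin under its centre.
- post: Steel post 25 mm thick on a black round foot of 44 mm, 95 mm high; bystander. Origin under its centre.
- case: Flat grey plastic case with a yellow sticker, 130 by 180 by 38 mm; bystander. Origin under its centre.
- driver: Red-handled screwdriver, about 190 mm long, lying behind the stand; bystander.
- collar: Brass collar, 30 mm across, 14 mm high, lying on the front right of the stand's base plate; bystander. Origin under its centre.
- clamp: Small L-shaped aluminium clamp block with a brass screw, 50 by 40 by 50 mm; bystander. Origin under its centre.

How it is judged:
On the way:
1. the kickstand is fully down on its stop while the frame still leans back on its rests (value of joint kickstand above 2.65 rad and value of joint frame above 0.35 rad), for 0.2 s.
At the end, for the whole second after the job is handed in: The kickstand is down (above 2.6 rad), the frame is upright within 0.06 rad and still (under 0.1 rad/s), so clear of the kickstand's catch at -0.12 rad, and the fingers grip the blue bar with more than 3 N in all; the robot is still holding it (value of joint kickstand above 2.6 rad and value of joint frame between -0.06 and 0.06 rad and velocity of joint frame between -0.1 and 0.1 rad/s and contact force between the fingers and grip_bar above 3 N); the arm keeps its last pose, push and grip.
It fails at once if the frame is let drop forward onto the kickstand or past it (beyond -0.09 rad) (value of joint frame below -0.09 rad).
It fails at once if a bystander is moved by more than 30 mm (cup, lens, post, case, clamp, screwdriver, collar) (distance of any of cup, lens, post, case, driver, collar, clamp from where it was at the start of the episode above 0.03 m).
It also fails if it takes over 42 s, if anything falls off the work surface, if the arm or the gripper's body presses on something with over 40 N, if the wrist force passes 120 N, or if a joint passes its speed limit or range.

## Working session

There is one attempt and no reset: what is moved stays moved. The work goes in short steps, Python scripts to look and compute and a shell command to move; the robot and the scene stay as the last step left them, time stands still between calls to the robot, and variables do not carry over. Pictures are saved under pics/ and viewed, and the job is handed in when it is done.

```bash
mkdir -p pics; ls; python3 - <<'E'
from rig import robot
import cv2
s=robot.sense(); print(s, robot.tip_extent)
for n in("side","top","wrist"):
    i=robot.camera_info(n); print(n,i)
    cv2.imwrite(f"pics/{n}0.png",robot.read_camera(n))
E
```

```text
pics
{'clock': 0.0, 'joints': array([ 1.10566040e+00,  1.31192820e-01,  1.48929426e+00,  2.58829297e-06,
        1.52297252e+00, -8.54315168e-02]), 'qvel': array([ 1.30922671e-03,  8.84739956e-04, -6.39609606e-05, -1.58089360e-04,
       -4.15085115e-04, -1.29326433e-03]), 'joint_torque': array([ 1.14999068e-03, -5.69429862e+01, -5.00525057e+01, -3.20188728e-04,
        1.54939236e-02,  1.28139436e-04]), 'tcp_pos': array([0.22215243, 0.55680561, 0.24921725]), 'ee_rot': array([-3.13973274e+00, -1.61877212e-04,  2.76188796e+00]), 'force': array([-0.00334235, -1.12965938, -0.27734609]), 'torque': array([ 0.00358662,  0.04517617, -0.04910616]), 'grip_width': 0.08546446122049305} 0.019
side {'mtx': array([[382.91123331,   0.        , 278.54278222],
       [  0.        , 382.91123331, 221.54785598],
       [  0.        ,   0.        ,   1.        ]]), 'R': array([[ 0.98014952, -0.1981542 , -0.00646769],
       [-0.12873951, -0.61131014, -0.78084957],
       [ 0.15077486,  0.76618198, -0.62468561]]), 't': array([-0.5652832 ,  0.21022189,  1.23796758])}
top {'mtx': array([[526.32319392,   0.
[... 193 characters left out ...]

       [-9.81681911e-01,  1.36646808e-02, -1.90036582e-01],
       [ 1.90031975e-01, -1.64675013e-03, -9.81776521e-01]]), 't': array([-0.00913095,  0.59210482,  1.4188851 ])}
wrist {'mtx': array([[325.1922621 ,   0.        , 282.32442692],
       [  0.        , 325.1922621 , 206.54482653],
       [  0.        ,   0.        ,   1.        ]]), 'T_tool_cam': array([[ 4.98986636e-04, -9.61241295e-01, -2.75708041e-01,
         6.92980702e-02],
       [ 9.99999832e-01,  5.60961954e-04, -1.45926984e-04,
         1.57477785e-04],
       [ 2.94932765e-04, -2.75707922e-01,  9.61241413e-01,
        -1.23675423e-01],
       [ 0.00000000e+00,  0.00000000e+00,  0.00000000e+00,
         1.00000000e+00]])}
```

View pics/side0.png

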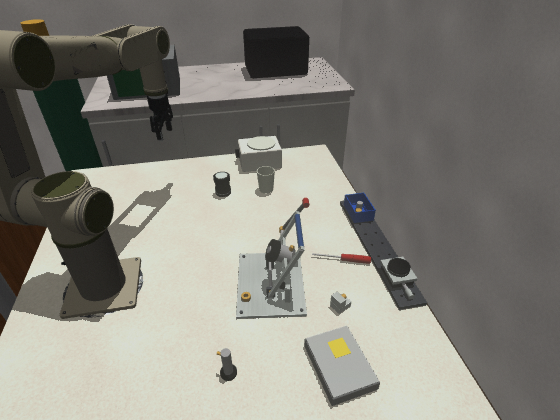

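View pics/top0.png

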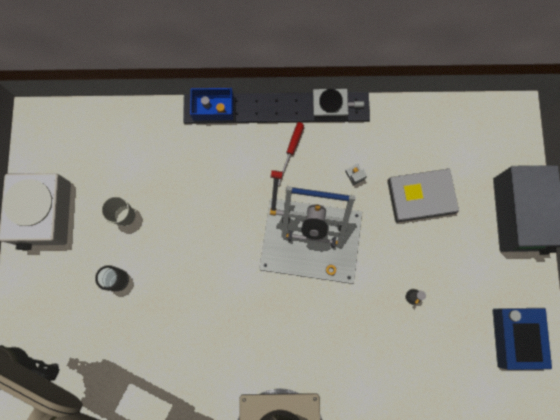

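View pics/wrist0.png

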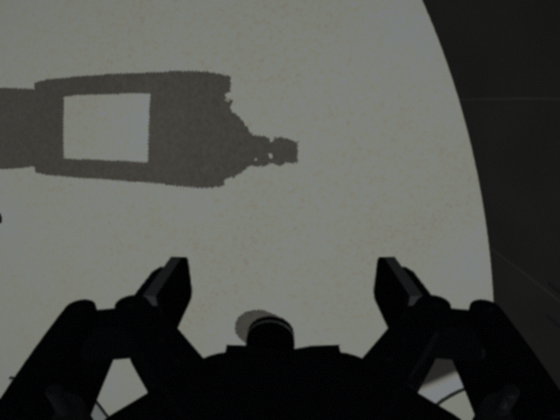

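The side view shows the stand near (270,285), the red foot at (306,202) and the blue bar near (299,230). In the top view the foot is at (277,175) and the bar runs from (290,190) to (352,198). I'll enlarge both.

```bash
python3 - <<'E'
import cv2
a=cv2.imread('pics/top0.png')[150:290,250:376]; cv2.imwrite('pics/topc.png',cv2.resize(a,None,fx=4,fy=4,interpolation=cv2.INTER_CUBIC))
a=cv2.imread('pics/side0.png')[190:325,225:325]; cv2.imwrite('pics/sidec.png',cv2.resize(a,None,fx=4,fy=4,interpolation=cv2.INTER_CUBIC))
E
```

```text
(no output)
```

View pics/topc.png

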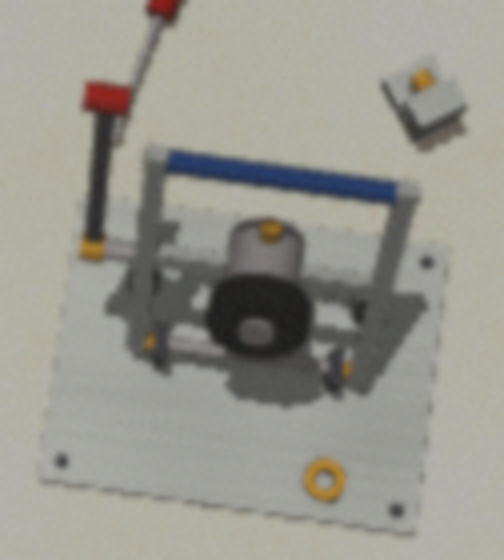

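View pics/sidec.png

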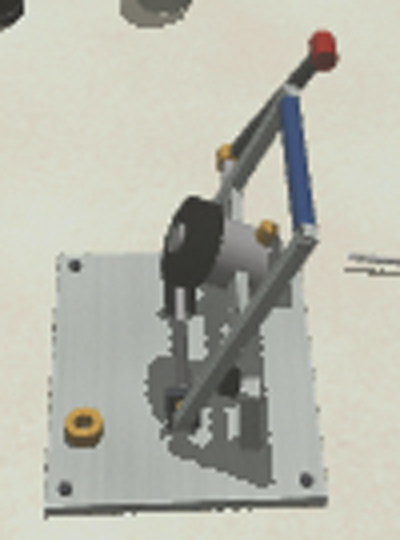

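```bash
cat > h.py <<'E'
import numpy as np, cv2
from rig import robot
from scipy.spatial.transform import Rotation as Ro
def proj(n,P):
    i=robot.camera_info(n); c=np.atleast_2d(P)@i['R'].T+i['t']; p=c@i['mtx'].T; return p[:,:2]/p[:,2:]
def kin(q=0.45,k=0.):
    pv=np.array([.1*np.sin(q),.115,.039+.1*np.cos(q)]); a=q+.15-k
    return dict(bl=np.array([.2*np.sin(q),.072,.039+.2*np.cos(q)]),br=np.array([.2*np.sin(q),-.072,.039+.2*np.cos(q)]),
      foot=pv+.13*np.array([np.sin(a),0,np.cos(a)]),piv=pv)
def tow(P,s): c,n=np.cos(s[2]),np.sin(s[2]); P=np.atleast_2d(P); return np.c_[s[0]+c*P[:,0]-n*P[:,1],s[1]+n*P[:,0]+c*P[:,1],P[:,2]]
E
cat > fit.py <<'E'
from h import *
from scipy.optimize import least_squares
k=kin()
c=dict(fl=[-.105,.135,.01],fr=[-.105,-.135,.01],kr=[.105,-.135,.01])
M={**k,**c}
obs=[('top','bl',168,161),('top','br',396,191),('top','foot',107,98),('top','fl',41,482),('top','fr',415,530),('top','kr',448,250),
('side','bl',290,95),('side','br',306,230),('side','foot',323,50),('side','fl',58,255),('side','fr',45,510),('side','kr',327,498)]
off={'top':(250,150),'side':(225,190)}
def res(s,full=False):
    r=[]
    for n,m,u,v in obs:
        p=proj(n,tow(M[m],s))[0]; r.append(p-[off[n][0]+u/4-.4,off[n][1]+v/4-.4])
    return np.array(r) if full else np.ravel(r)
o=least_squares(res,[.5,0,0],loss='soft_l1')
print(o.x); print(np.c_[[x[0]+x[1] for x in obs],res(o.x,1).round(1)])
np.save('s.npy',o.x)
for n,p in k.items(): print(n,tow(p,o.x)[0].round(4))
E
python3 fit.py
```

```text
[ 0.52825438 -0.09555581 -0.15294219]
[['topbl' '-0.1' '-0.5']
 ['topbr' '-0.1' '-0.3']
 ['topfoot' '-0.2' '-0.3']
 ['topfl' '-0.5' '-1.1']
 ['topfr' '0.5' '0.2']
 ['topkr' '0.5' '-2.0']
 ['sidebl' '-1.0' '2.2']
 ['sidebr' '-0.7' '0.4']
 ['sidefoot' '-0.6' '0.3']
 ['sidefl' '-0.5' '0.3']
 ['sidefr' '-0.4' '-0.4']
 ['sidekr' '0.0' '-0.4']]
bl [ 0.6252 -0.0376  0.2191]
br [ 0.6033 -0.18    0.2191]
foot [6.613e-01 3.000e-04 2.363e-01]
piv [0.5888 0.0115 0.129 ]
```

```bash
python3 -m jog '[[[0,0,0,0,0,0.9625,-1],[0,0,0,0,0,0.9625,-1],[0,0,0,0,0,0.9625,-1],[0,0,0,0,0,0.9625,-1],[0,0,0,0,0,0.9625,-1],[0,0,0,0,0,0.9625,-1],[0,0,0,0,0,0.9625,-1],[0,0,0,0,0,0.9625,-1]]]'
cat > st.py <<'E'
from h import *
s=np.load('s.npy'); r=robot.sense(); p=r['tcp_pos']; d=p[:2]-s[:2]; c,n=np.cos(s[2]),np.sin(s[2])
print('t',r['clock'],'stand xyz',np.round([c*d[0]+n*d[1],-n*d[0]+c*d[1],p[2]],4),'rpy',r['ee_rot'].round(3),'dyaw',round(r['ee_rot'][2]-(s[2]+np.pi/2),3),'F',r['force'].round(2),'w',r['grip_width'].round(4))
E
python3 st.py
```

```text
clock: 1.15
tcp_pos: [0.2223, 0.557, 0.2498]
ee_rot: [-3.141, 0.001, 1.412]
force: [-1.0, 0.4, -0.2]
grip_width: -0.0002Traceback (most recent call last):
  File "st.py", line 3, in <module>
    print('t',r['clock'],'stand xyz',np.round([c*d[0]+n*d[1],-n*d[0]+c*d[1],p[2]],4),'rpy',r['ee_rot'].round(3),'dyaw',round(r['ee_rot'][2]-(s[2]+np.pi/2),3),'F',r['force'].round(2),'w',r['grip_width'].round(4))
                                                                                                                                                                                          ^^^^^^^^^^^^^^^^^^^^^
AttributeError: 'float' object has no attribute 'round'
```

```bash
sed -i "s/r\['grip_width'\].round(4)/round(r['grip_width'],4)/" st.py
python3 -m jog '[[[-0.5,1,0,0,0,0,-1],[-0.5,1,0,0,0,0,-1],[-0.5,1,0,0,0,0,-1],[-0.5,1,0,0,0,0,-1],[-0.5,1,0,0,0,0,-1],[-0.5,1,0,0,0,0,-1],[-0.5,1,0,0,0,0,-1],[-0.5,1,0,0,0,0,-1]]]'; python3 st.py
```

```text
clock: 2.15
tcp_pos: [0.6317, 0.2667, 0.2499]
ee_rot: [-3.141, 0.0, 1.418]
force: [0.1, 1.4, 0.1]
grip_width: 0.0001
t 2.15 stand xyz [0.047  0.3738 0.2499] rpy [-3.141  0.     1.418] dyaw 0.0 F [0.15 1.43 0.08] w 0.0001
```

```bash

python3 -m jog '[[[0,0.9,0,0,0,0,-1],[-0.3,0.6,0,0,0,0,-1],[-0.6,0,0,0,0,0,-1],[-0.6,0,0,0,0,0,-1],[-0.6,0,0,0,0,0,-1],[0,0,0,0,0,0,-1]]]'; python3 st.py
python3 - <<'E'
from rig import robot
import cv2
for n in("side","wrist"):cv2.imwrite(f"pics/{n}1.png",robot.read_camera(n))
E
```

```text
clock: 2.9
tcp_pos: [0.7, 0.127, 0.2499]
ee_rot: [-3.141, 0.001, 1.415]
force: [-0.6, 0.6, -0.3]
grip_width: -0.0005
t 2.9 stand xyz [0.1358 0.2461 0.2499] rpy [-3.141e+00  1.000e-03  1.415e+00] dyaw -0.003 F [-0.57  0.59 -0.31] w -0.0005
```

View pics/side1.png

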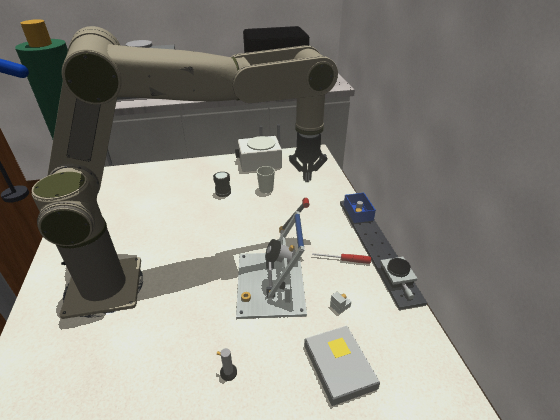

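View pics/wrist1.png

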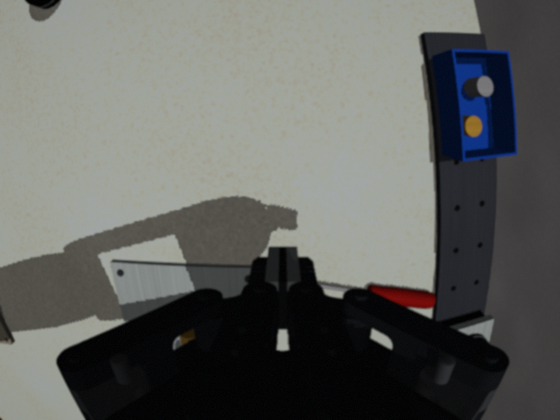

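```bash

python3 -m jog '[[[0,0.5,0,0,0,0,-1],[-0.4,0.2,0,0,0,0,-1],[-0.4,0,0,0,0,0,-1],[-0.4,0,0,0,0,0,-1],[-0.4,0,0,0,0,0,-1],[-0.4,0,0,0,0,0,-1],[-0.2,0,0,0,0,0,-1],[0,0,0,0,0,0,-1]]]'; python3 st.py
python3 - <<'E'
from rig import robot
import cv2
for n in("side","wrist"):cv2.imwrite(f"pics/{n}2.png",robot.read_camera(n))
a=cv2.imread('pics/side2.png')[120:300,225:360]; cv2.imwrite('pics/side2c.png',cv2.resize(a,None,fx=3,fy=3,interpolation=cv2.INTER_CUBIC))
E
```

```text
clock: 4.0
tcp_pos: [0.7214, -0.0081, 0.2505]
ee_rot: [3.141, -0.0, 1.416]
force: [0.4, -0.4, -0.3]
grip_width: 0.0002
t 4.0 stand xyz [0.1776 0.1159 0.2505] rpy [ 3.141 -0.     1.416] dyaw -0.001 F [ 0.36 -0.41 -0.3 ] w 0.0002
```

View pics/side2c.png

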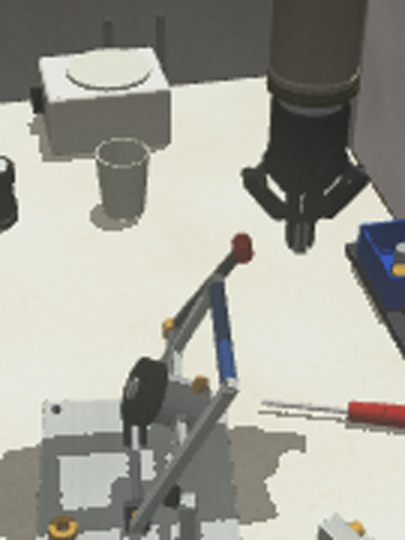

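View pics/wrist2.png

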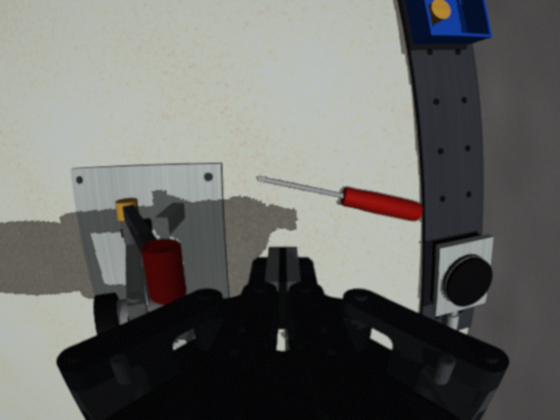

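```bash

python3 -m jog '[[[0,-0.4,0,0,0,0,-1],[0,-0.25,-0.05,0,0,0,-1],[0,-0.25,-0.05,0,0,0,-1],[0,-0.25,-0.05,0,0,0,-1],[0,-0.25,-0.05,0,0,0,-1]]]'; python3 st.py
python3 - <<'E'
from rig import robot
import cv2
for n in("side",):cv2.imwrite(f"pics/{n}3.png",robot.read_camera(n))
a=cv2.imread('pics/side3.png')[120:300,225:360]; cv2.imwrite('pics/side3c.png',cv2.resize(a,None,fx=3,fy=3,interpolation=cv2.INTER_CUBIC))
E
```

```text
clock: 4.72
tcp_pos: [0.6441, 0.0065, 0.2718]
ee_rot: [3.121, -0.002, 1.419]
force: [11.8, -0.4, 32.5]
grip_width: 0.0
t 4.725 stand xyz [0.099  0.1185 0.2718] rpy [ 3.121e+00 -2.000e-03  1.419e+00] dyaw 0.001 F [11.83 -0.43 32.52] w 0.0
```

View pics/side3c.png

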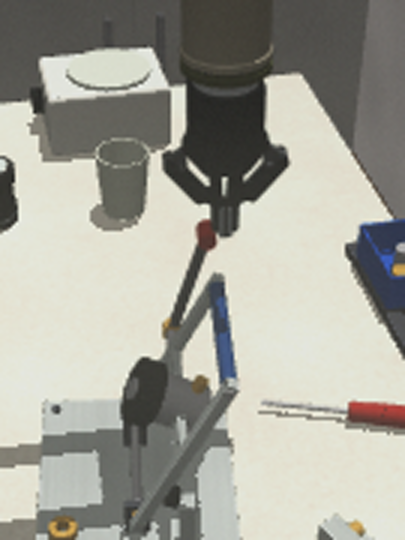

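The side view shows the foot at (206,234), wedged under the finger linkage, with 32 N upward. I'll back off, then turn the gripper a quarter turn so its flat narrow side does the pushing.

```bash

python3 -m jog '[[[0,0.2,-0.05,0,0,0,-1],[0,0.3,0,0,0,0,-1],[0,0.5,0,0,0,0,-1],[0,0.4,0,0,0,0,-1]]]'; python3 st.py
python3 -m jog '[[[0,0,0.1,0,0,1,-1],[0,0,0,0,0,1,-1],[0,0,0,0,0,1,-1],[0,0,0,0,0,1,-1],[0,0,0,0,0,1,-1],[0,0,0,0,0,1,-1],[0,0,0,0,0,1,-1],[0,0,0,0,0,1,-1]]]'; python3 st.py
python3 -m jog '[[[0,0,0,0,0,1,-1],[0,0,0,0,0,0,-1]]]'; python3 st.py
python3 - <<'E'
from rig import robot
import cv2
print(robot.sense()['joints'].round(2))
for n in("side","wrist"):cv2.imwrite(f"pics/{n}4.png",robot.read_camera(n))
a=cv2.imread('pics/side4.png')[120:300,225:360]; cv2.imwrite('pics/side4c.png',cv2.resize(a,None,fx=3,fy=3,interpolation=cv2.INTER_CUBIC))
E
```

```text
clock: 5.28
tcp_pos: [0.7225, -0.0057, 0.2652]
ee_rot: [3.141, -0.0, 1.419]
force: [-0.1, -0.9, 0.6]
grip_width: 0.0001
t 5.275 stand xyz [0.1783 0.1184 0.2652] rpy [ 3.141 -0.     1.419] dyaw 0.002 F [-0.1  -0.91  0.6 ] w 0.0001
clock: 6.28
tcp_pos: [0.7216, -0.0055, 0.2592]
ee_rot: [-3.141, 0.0, 0.017]
force: [-0.1, -0.1, 0.5]
grip_width: 0.0001
t 6.275 stand xyz [0.1774 0.1185 0.2592] rpy [-3.141  0.     0.017] dyaw -1.4 F [-0.12 -0.08  0.53] w 0.0001
clock: 6.52
tcp_pos: [0.7216, -0.0057, 0.2591]
ee_rot: [-3.141, 0.0, -0.15]
force: [-0.2, 0.5, 0.2]
grip_width: 0.0002
t 6.525 stand xyz [0.1774 0.1182 0.2591] rpy [-3.141  0.    -0.15 ] dyaw -1.568 F [-0.18  0.51  0.22] w 0.0002
[-0.08  0.46  1.08  0.    1.6   1.64]
```

View pics/side4c.png

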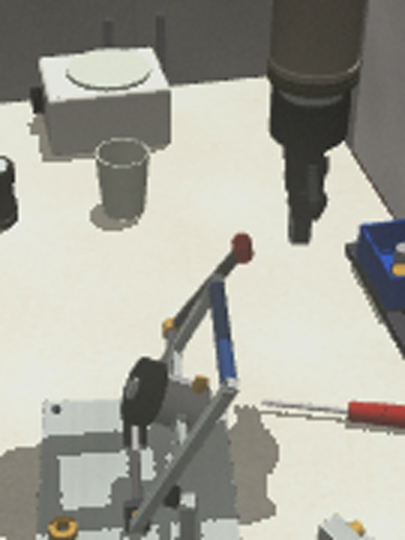

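View pics/wrist4.png

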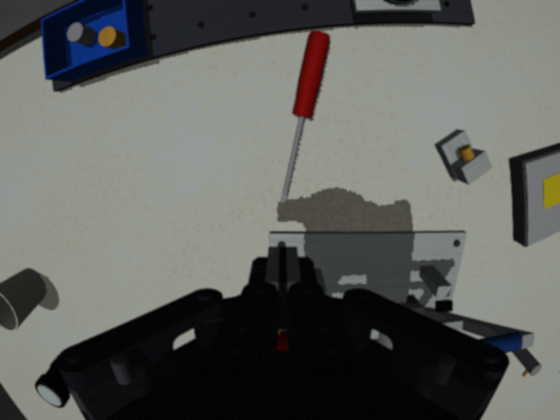

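```bash

python3 -m jog '[[[-0.5,0,0.12,0,0,0,-1],[-0.2,0,0,0,0,0,-1],[-0.2,0,-0.05,0,0,0,-1],[-0.2,0,-0.05,0,0,0,-1]]]'; python3 st.py
python3 - <<'E'
from rig import robot
import cv2
for n in("side",):cv2.imwrite(f"pics/{n}5.png",robot.read_camera(n))
a=cv2.imread('pics/side5.png')[120:300,225:360]; cv2.imwrite('pics/side5c.png',cv2.resize(a,None,fx=3,fy=3,interpolation=cv2.INTER_CUBIC))
E
```

```text
clock: 7.12
tcp_pos: [0.656, 0.0033, 0.2588]
ee_rot: [-3.141, -0.001, -0.151]
force: [0.2, 0.1, -0.2]
grip_width: 0.0003
t 7.125 stand xyz [0.1112 0.1172 0.2588] rpy [-3.141e+00 -1.000e-03 -1.510e-01] dyaw -1.569 F [ 0.22  0.07 -0.17] w 0.0003
```

View pics/side5c.png

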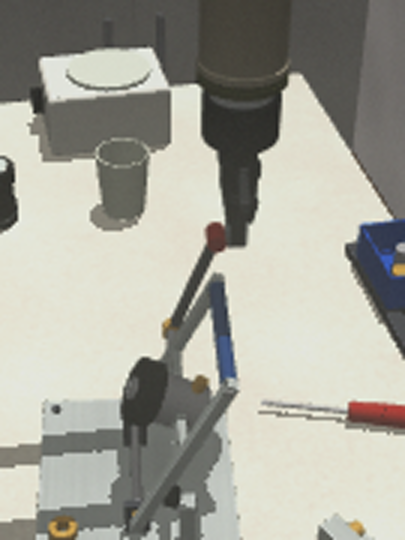

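The foot has advanced to (216,236) with almost no force on the tool, so I'll keep pushing over the top.

```bash

python3 -m jog '[[[-0.2,0,-0.05,0,0,0,-1],[-0.2,0,-0.05,0,0,0,-1],[-0.2,0,0,0,0,0,-1],[-0.2,0,0,0,0,0,-1]]]'; python3 st.py
python3 -m jog '[[[-0.2,0,0,0,0,0,-1],[-0.2,0,0,0,0,0,-1],[-0.1,0,0,0,0,0,-1]]]'; python3 st.py
python3 - <<'E'
from rig import robot
import cv2
for n in("side",):cv2.imwrite(f"pics/{n}6.png",robot.read_camera(n))
a=cv2.imread('pics/side6.png')[120:300,225:360]; cv2.imwrite('pics/side6c.png',cv2.resize(a,None,fx=3,fy=3,interpolation=cv2.INTER_CUBIC))
E
```

```text
clock: 7.68
tcp_pos: [0.6079, 0.0105, 0.264]
ee_rot: [3.142, 0.0, -0.153]
force: [1.1, -0.3, 0.8]
grip_width: 0.0002
t 7.675 stand xyz [0.0626 0.117  0.264 ] rpy [ 3.142  0.    -0.153] dyaw -1.571 F [ 1.14 -0.32  0.84] w 0.0002
clock: 8.05
tcp_pos: [0.5784, 0.0152, 0.2641]
ee_rot: [-3.142, -0.0, -0.153]
force: [0.5, -0.0, 0.4]
grip_width: -0.0001
t 8.05 stand xyz [0.0327 0.1171 0.2641] rpy [-3.142 -0.    -0.153] dyaw -1.571 F [ 0.45 -0.05  0.35] w -0.0001
```

View pics/side6c.png

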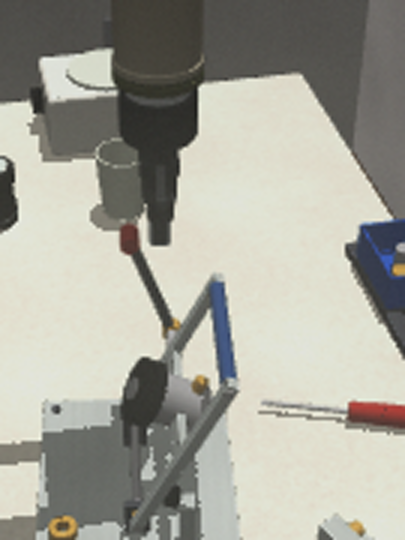

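The foot is at (129,237), past vertical and falling forward on its own. I'll lift and turn back while it falls.

```bash

python3 -m jog '[[[0,0,-0.5,0,0,0,-1],[0,0,-0.4,0,0,-1,0],[0,0,0,0,0,-1,1],[0,0,0,0,0,-1,1],[0,0,0,0,0,-1,1],[0,0,0,0,0,-1,1],[0,0,0,0,0,-1,1],[0,0,0,0,0,-1,1]]]'; python3 st.py
python3 -m jog '[[[0,0,0,0,0,-1,1],[0,0,0,0,0,-1,1],[-0.5,0.2,0,0,0,0,1],[-0.5,0.3,0,0,0,0,1],[-0.5,0.2,0,0,0,0,1],[-0.45,0.2,0,0,0,0,1],[0,0,0,0,0,0,1]]]'; python3 st.py
python3 - <<'E'
from rig import robot
import cv2
for n in("side","top","wrist"):cv2.imwrite(f"pics/{n}7.png",robot.read_camera(n))
a=cv2.imread('pics/side7.png')[120:320,225:360]; cv2.imwrite('pics/side7c.png',cv2.resize(a,None,fx=3,fy=3,interpolation=cv2.INTER_CUBIC))
E
```

```text
clock: 9.1
tcp_pos: [0.5793, 0.0149, 0.318]
ee_rot: [3.142, -0.0, 1.074]
force: [0.6, 1.0, 0.1]
grip_width: 0.0857
t 9.1 stand xyz [0.0336 0.117  0.318 ] rpy [ 3.142 -0.     1.074] dyaw -0.343 F [0.55 0.96 0.12] w 0.0857
clock: 9.98
tcp_pos: [0.6149, -0.1109, 0.3175]
ee_rot: [-3.141, 0.0, 1.415]
force: [0.0, 0.6, -0.3]
grip_width: 0.0854
t 9.975 stand xyz [ 0.088  -0.002   0.3175] rpy [-3.141  0.     1.415] dyaw -0.003 F [ 0.    0.55 -0.34] w 0.0854
```

View pics/side7c.png

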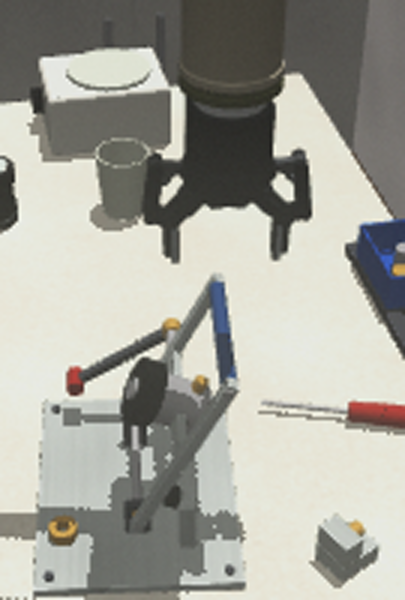

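View pics/wrist7.png

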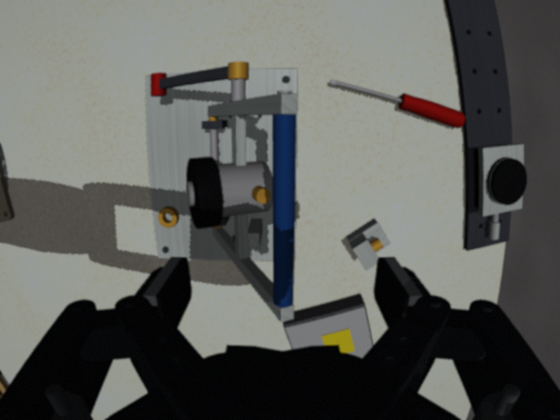

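View pics/top7.png

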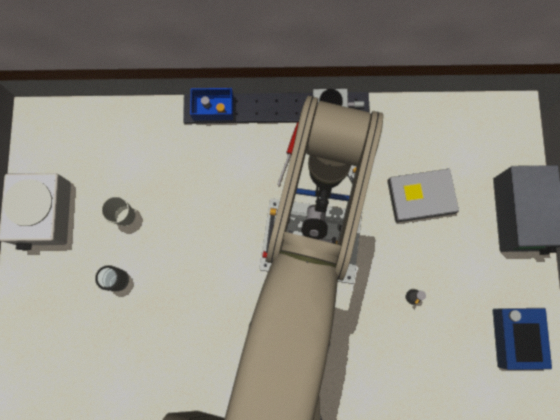

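```bash
python3 - <<'E'
from h import *
s=np.load('s.npy')
for q in(.45,.4):
  for k in(2.4,2.6,2.75): print(q,k,proj('side',tow(kin(q,k)['foot'],s)).round(1))
  print(proj('side',tow([kin(q)['bl'],kin(q)['br']],s)).round(1))
E
python3 -m jog '[[[0,0,0.4,0,0,0,1],[0,0,0.4,0,0,0,1],[0,0,0.4,0,0,0,1],[0,0,0.25,0,0,0,1],[0,0,0.15,0,0,0,1],[0,0,0,0,0,0,1]]]'; python3 st.py
python3 - <<'E'
from rig import robot
import cv2
for n in("side","wrist"):cv2.imwrite(f"pics/{n}8.png",robot.read_camera(n))
a=cv2.imread('pics/side8.png')[120:320,225:360]; cv2.imwrite('pics/side8c.png',cv2.resize(a,None,fx=3,fy=3,interpolation=cv2.INTER_CUBIC))
E
```

```text
0.45 2.4 [[243.1 237.8]]
0.45 2.6 [[246.  243.3]]
0.45 2.75 [[249.1 246.9]]
[[296.1 215.5]
 [300.4 247.5]]
0.4 2.4 [[242.3 238.8]]
0.4 2.6 [[245.6 244.1]]
0.4 2.75 [[248.9 247.7]]
[[293.2 214.6]
 [297.2 246.5]]
clock: 10.88
tcp_pos: [0.6146, -0.1086, 0.2219]
ee_rot: [-3.141, -0.0, 1.418]
force: [0.8, 1.0, 0.4]
grip_width: 0.0854
t 10.875 stand xyz [0.0873 0.0003 0.2219] rpy [-3.141 -0.     1.418] dyaw 0.0 F [0.79 0.97 0.38] w 0.0854
```

View pics/side8c.png

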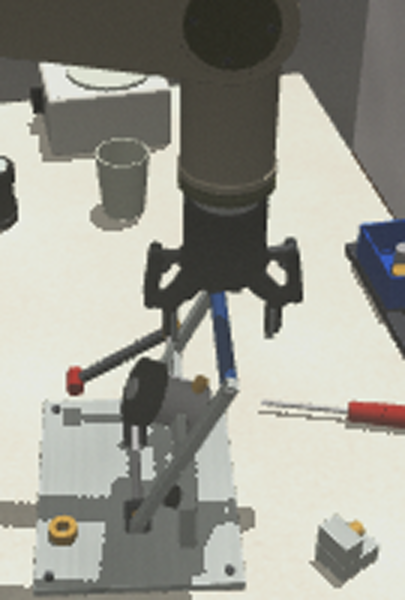

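View pics/wrist8.png

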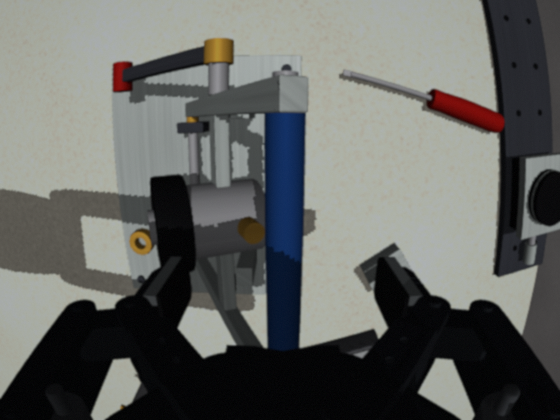

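The side view puts the foot at (249.7,246.7), which matches 2.75 rad to a pixel. The bar is centred between the fingers in the wrist view at column 284. Closing the grip.

```bash

python3 -m jog '[[[0,0,0.05,0,0,0,-0.3],[0,0,0,0,0,0,-1],[0,0,0,0,0,0,-1],[0,0,0,0,0,0,-1],[0,0,0,0,0,0,-1],[0,0,0,0,0,0,-1]]]' 40; python3 st.py
python3 - <<'E'
from rig import robot
import cv2
for n in("side","wrist"):cv2.imwrite(f"pics/{n}9.png",robot.read_camera(n))
a=cv2.imread('pics/side9.png')[120:320,225:360]; cv2.imwrite('pics/side9c.png',cv2.resize(a,None,fx=3,fy=3,interpolation=cv2.INTER_CUBIC))
E
```

```text
clock: 11.72
tcp_pos: [0.615, -0.1089, 0.2193]
ee_rot: [3.141, 0.0, 1.418]
force: [1.7, 0.1, 0.6]
grip_width: 0.0146
t 11.725 stand xyz [ 0.0878 -0.      0.2193] rpy [3.141 0.    1.418] dyaw -0.0 F [1.67 0.15 0.57] w 0.0146
```

View pics/side9c.png

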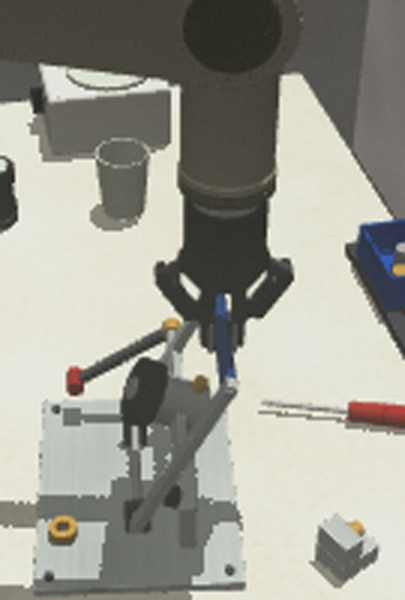

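View pics/wrist9.png

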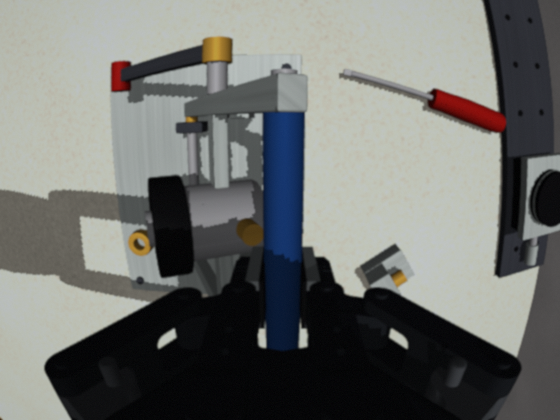

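The bar is gripped (14.6 mm opening) and the frame is still on its rests. I'll swing it up along the arc, in two halves.

```bash

python3 -m jog '[[[0,-0.183,-0.081,0,0,0,-1],[0,-0.187,-0.07,0,0,0,-1],[0,-0.191,-0.06,0,0,0,-1],[0,-0.194,-0.047,0,0,0,-1],[0,0,0,0,0,0,-1]]]'; python3 st.py
python3 - <<'E'
from rig import robot
import cv2
for n in("side","wrist"):cv2.imwrite(f"pics/{n}10.png",robot.read_camera(n))
a=cv2.imread('pics/side10.png')[120:320,225:360]; cv2.imwrite('pics/side10c.png',cv2.resize(a,None,fx=3,fy=3,interpolation=cv2.INTER_CUBIC))
E
```

```text
clock: 12.45
tcp_pos: [0.5692, -0.1017, 0.2349]
ee_rot: [3.142, -0.0, 1.418]
force: [0.5, 1.7, 1.3]
grip_width: 0.0145
t 12.45 stand xyz [4.140e-02 2.000e-04 2.349e-01] rpy [ 3.142 -0.     1.418] dyaw 0.0 F [0.51 1.66 1.26] w 0.0145
```

View pics/side10c.png

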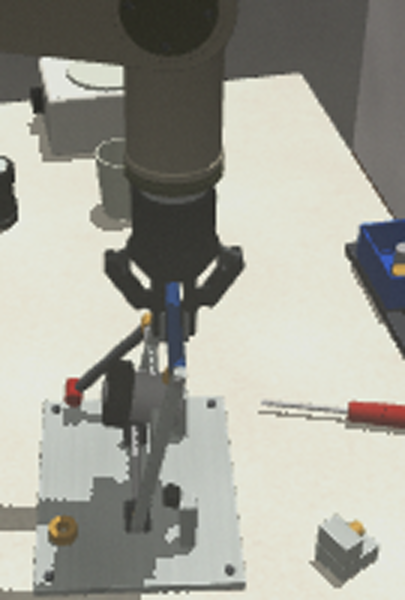

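View pics/wrist10.png

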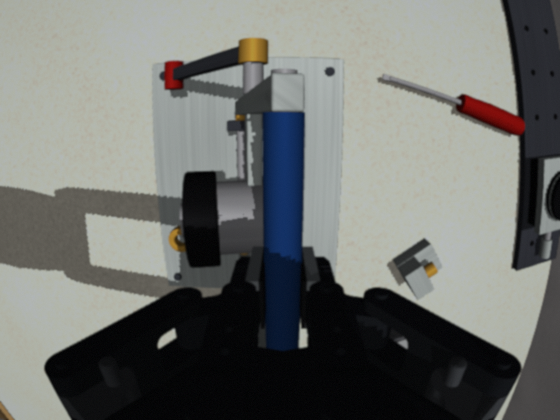

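The frame is following, at about 0.21 rad: the bar is in the fingers and the kickstand is down with its foot at (73,390). Second half, slowing down at the end.

```bash

python3 -m jog '[[[0,-0.19,-0.035,0,0,0,-1],[0,-0.16,-0.02,0,0,0,-1],[0,-0.16,-0.013,0,0,0,-1],[0,-0.1,-0.003,0,0,0,-1],[0,0,0,0,0,0,-1],[0,0,0,0,0,0,-1]]]'; python3 st.py
python3 - <<'E'
from h import *
for n in("side","wrist"):cv2.imwrite(f"pics/{n}11.png",robot.read_camera(n))
a=cv2.imread('pics/side11.png')[180:320,225:310]; cv2.imwrite('pics/side11c.png',cv2.resize(a,None,fx=4,fy=4,interpolation=cv2.INTER_CUBIC))
s=np.load('s.npy')
for q in(.1,.05,0,-.05):
  kk=kin(q,2.75); print(q,[(n,((proj('side',tow(p,s))[0]-[225,180])*4).round(0)) for n,p in kk.items()])
E
```

```text
clock: 13.3
tcp_pos: [0.5335, -0.096, 0.2389]
ee_rot: [-3.142, -0.001, 1.418]
force: [-0.7, 5.4, 4.0]
grip_width: 0.0147
t 13.3 stand xyz [0.0053 0.0003 0.2389] rpy [-3.142e+00 -1.000e-03  1.418e+00] dyaw 0.0 F [-0.68  5.41  3.98] w 0.0147
0.1 [('bl', array([196., 125.])), ('br', array([204., 253.])), ('foot', array([ 95., 288.])), ('piv', array([184., 191.]))]
0.05 [('bl', array([183., 125.])), ('br', array([189., 253.])), ('foot', array([ 96., 291.])), ('piv', array([178., 191.]))]
0 [('bl', array([170., 125.])), ('br', array([175., 253.])), ('foot', array([ 96., 294.])), ('piv', array([171., 191.]))]
-0.05 [('bl', array([156., 126.])), ('br', array([160., 254.])), ('foot', array([ 97., 297.])), ('piv', array([165., 192.]))]
```

View pics/side11c.png

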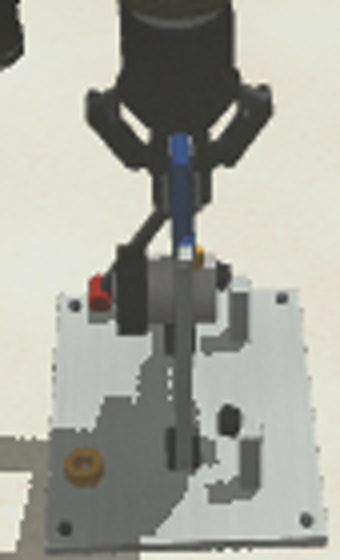

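View pics/wrist11.png

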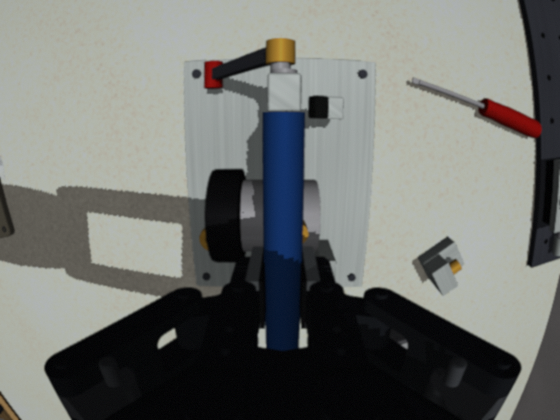

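Upright: the relative motion and the picture (bar's right end at (184,252)) both give about +0.02 rad. I'll trim by 3 mm, settle and check it stays still.

```bash

python3 -m jog '[[[0,-0.06,0,0,0,0,-1],[0,0,0,0,0,0,-1],[0,0,0,0,0,0,-1],[0,0,0,0,0,0,-1]]]'; python3 st.py
python3 -m jog '[[[0,0,0,0,0,0,-1],[0,0,0,0,0,0,-1],[0,0,0,0,0,0,-1],[0,0,0,0,0,0,-1]]]'; python3 st.py
python3 - <<'E'
from h import *
for n in("side","top"):cv2.imwrite(f"pics/{n}12.png",robot.read_camera(n))
a=cv2.imread('pics/side12.png')[180:320,225:310]; cv2.imwrite('pics/side12c.png',cv2.resize(a,None,fx=4,fy=4,interpolation=cv2.INTER_CUBIC))
E
```

```text
clock: 13.9
tcp_pos: [0.5301, -0.0955, 0.2389]
ee_rot: [-3.142, -0.001, 1.418]
force: [-0.3, 3.7, 4.9]
grip_width: 0.0149
t 13.9 stand xyz [0.0018 0.0003 0.2389] rpy [-3.142e+00 -1.000e-03  1.418e+00] dyaw 0.0 F [-0.34  3.69  4.87] w 0.0149
clock: 14.4
tcp_pos: [0.5301, -0.0955, 0.2389]
ee_rot: [-3.142, -0.001, 1.418]
force: [0.3, 4.2, 4.3]
grip_width: 0.0147
t 14.4 stand xyz [0.0018 0.0003 0.2389] rpy [-3.142e+00 -1.000e-03  1.418e+00] dyaw 0.0 F [0.33 4.16 4.34] w 0.0147
```

View pics/side12c.png

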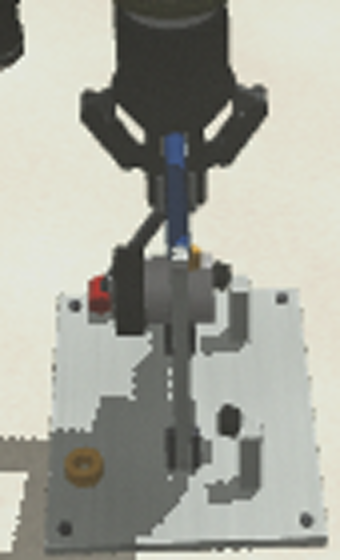

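View pics/side12.png

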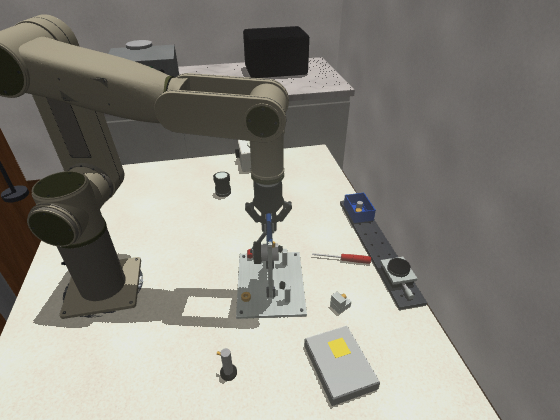

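The frame stands upright (bar end (179,248), about 0.005 rad) with the pose unchanged over the last 0.5 s. The kickstand is down and the bystanders in view look undisturbed. Handing in.

```bash
python3 -c "
from rig import robot
print(robot.close_job())"
```

```text
the job is handed in; nothing more can be done
None
```

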